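# Index a pack-building turntable to its next hole

## Robot

A 7-joint arm with a two-finger parallel gripper is mounted at the origin on the work surface. World frame = base frame: x ahead of the robot, y to its left, z up, the work surface at z = 0. Lengths are in m, angles in rad, forces in N, time in s.
With the tool pointing down it reaches from about 0.4 to 0.875 m from the base axis. Payload 4.4 kg.
Tool frame: the origin (TCP) lies midway between the tips of the shut fingers; the grasp point (between the pads) lies 19 mm behind it; z points along the fingers, y is the direction in which the jaws open and shut (so a half turn about z gives the same grasp; the last joint's range is limited). The gripper opens to 85 mm and grips with 20 to 120 N. Pads are 22 mm wide; open, the fingers measure 114 mm over their backs; the gripper's body (76 mm by 85 mm) begins 54 mm behind the grasp point. The pads swing forward as they close: fully open they stand 13 mm farther back than shut.
Start: joints at [-1.324, 0.628, 0.038, 1.517, -0.027, 0.996, -0.02], TCP at [0.2, 0.618, 0.231] pointing down, gripper open.
Joint ranges: [-3.06, 3.06], [-0.37, 2.12], [-1.25, 1.32], [0.18, 2.47], [-1.1, 4.24], [0.23, 1.98], [-2.94, 2.94]. Speed limits (rad/s): [2.57, 2.57, 3.14, 3.14, 3.14, 3.14, 3.14].

## Interface

Orientations are given as a rotation vector (axis times angle).
In Python, from workcell import env gives the robot as it stands.
- The arm moves only by the tool step_arm, never from a script. Its argument "commands" is text: rows parted by semicolons, each of 4 numbers parted by spaces: the shift along the world's x, y, z in cm, then the turn about the world's z in degrees. In form: dx dy dz turn; .... A call has 1 to 8 rows; each row shifts and turns the pose as measured when the row begins; what a row does not reach is not made up. A row lasts 1/10 s, in which the tool goes at most 50 mm and 8.59 degrees, less where a joint would pass 70% of its speed; a pose out of reach is approached as far as the arm can. A call with a gripper value outside its range is refused whole. "gripper" is the closure in counts, from 0 (fully open) to 255 (shut), set as the call begins (left out, the last holds). The fingers move at their own pace and stop on an object; "squeeze" is the grip in N (left out, the last holds). Time passes only in rows, so rows that do not move let the fingers close. It gives the time, the measured TCP pose, the force and the opening at its end, in the units of the state.
- env.state(): the state, without advancing time (a new reading comes with each control period).
- env.capture(name): name is "scene" or "top"; returns (picture, depth): 420x560x3 uint8, blue, green, red; 420x560 float32, m along the optical axis (not along the pixel's ray), 0 where there is no reading.
- env.get_calibration(name): a dict with "vertical_fov" (degrees; the focal length in pixels is half the picture's height over the tangent of half this angle, whatever the lens; pixels are square), "cx", "cy" (the principal point, pixels), "position" and "rotation" of the camera in the world. Camera axes: x right, y down, z forward; pixel columns grow to the right and rows downward; lengths in m; the calibration is good to about 2 mm. A picture is of the moment at which its call begins. get_calibration takes no time and is no camera call.
- env.hand_in(): hands the job in, once; it reports no verdict.
The state is a dict: "time": time; "joints": joint angles; "joint_velocities": joint speeds; "tau": joint torques, N m; "position": TCP position; "orientation": TCP orientation; "contact_force": force on the tool from outside, world axes, zero at the start; "torque": the same for the moment, N m; "grip_width": finger opening in m.
Only numpy, scipy, OpenCV 4.12 (cv2) and the standard library are available. Lean on these libraries where they do the work, as an engineer would, in place of code of your own. Each camera call takes 0.05 s, during which the arm holds its last target. There are 200 camera calls.

## Task

The battery pack stands on an indexing turntable on the desk. With a fingertip, press the turntable's plunger in, turn the table one hole clockwise as seen from above, and let the plunger spring fully out into that next hole so that the table is locked again; then take the hand away. Grip and lift nothing, keep your hands off the pack itself, and leave the jar, the eraser and the cutters where they lie.

Things in the scene. Friction and masses are not known exactly. Their poses are not given: they have to be found in the camera images.
- turntable: Fixed grey drum, 250 mm across, 36 mm high; any yaw. Origin on the turning axis at desk level, z up. Its steel top is the index plate: six 20 mm holes 60 degrees (1.047 rad) apart on a circle of 100 mm radius about the axis, joined by a ring slot 9 mm wide. The plunger starts in the hole on this frame's +x side; the next hole clockwise lies at -60 degrees in this frame.
- table_axis (a point): Point on the vertical turning axis, 49 mm above the desk, at the top face of the platter: an aluminium disc 110 mm across with one straight index arm (24 mm wide, top at 49 mm) that carries the plunger barrel (29 mm across, top at 62 mm) 100 mm from the axis. Platter, arm, plunger and pack turn together.
- plunger_top (a point): Centre of the flat top of the plunger's head, a black button 40 mm across, 10 mm thick, on the index arm's end, 100 mm from the axis; 86 mm above the desk when out, 74 mm when fully in. The point moves with plunger and table. A finger that presses it in and is carried round the axis takes the table along by friction.
- plunger_body (a joint): Press depth of the plunger (straight down), m: 0 out, 0.012 fully in. Spring 3.6 N at 0, 7.2 N at 0.012. Out in a hole, its 16 mm shoulder locks the table (1 degree of play); from 0.009 on the table turns freely. Let go between holes, it stays down under the plate (about 0.0085) and springs out once under a hole; its chamfer draws the table the last 3 mm into line.
- platter (a joint): Angle of the platter, rad, 0 at the start, growing CLOCKWISE seen from above; the next hole is at 1.047. It turns with light friction (about 0.06 N m, 0.6 N at the plunger) and stays where it is left.
- pack_mid (a point): Centre (half-way up) of the battery pack: seven upright cells in a six-sided bundle, amber tape, a small circuit board on one side, about 56 mm across and 66 mm high, 0.34 kg. It stands loose in the nest in the middle of the platter (16 mm high fences), its foot at 49 mm and its top at 116 mm above the desk, and turns with the platter.
- jar_mid (a point): Centre of a small round flux jar with a yellow lid, 48 mm across, 30 mm high, loose on the desk beside the turntable.
- eraser_mid (a point): Centre of an eraser in a blue sleeve, 44 x 21 x 12 mm, loose on the desk beside the turntable.
- cutters_mid (a point): Middle of a pair of flush cutters with red handles, about 130 x 50 x 13 mm, lying loose on the desk beside the turntable.

How it is judged:
By the outcome, as a careful person would: the job done as asked, in the order asked, and still so for the second after the job is handed in, with the robot touching nothing.
It also fails if it takes over 34 s, if anything falls off the work surface, if the arm or the gripper's body presses on something with over 40 N, if the wrist force passes 120 N, or if a joint passes its speed limit or range.

## Working session

There is one attempt and no reset: what is moved stays moved. The work goes in short steps, Python scripts to look and compute and a tool call to move; the robot and the scene stay as the last step left them, time stands still between calls to the robot, and variables do not carry over. Pictures are saved under pics/ and viewed, about 8 in all and at most 12, crops included, and the job is handed in when it is done.

Besides the shell and the picture viewer there is one more tool, called after "Call:" by a JSON object that holds its "fn" and its "kwargs". step_arm: Moves the arm, as the interface text tells. Its arguments: {"type":"object","properties":{"commands":{"type":"string"},"gripper":{"type":"number"},"squeeze":{"type":"number"}},"required":["commands"]}

```bash
mkdir -p pics
cat > h.py <<'E'
import numpy as np, cv2
from workcell import env
def cal(n):
    c=env.get_calibration(n); f=210/np.tan(np.radians(c["vertical_fov"])/2)
    return c,f,np.array(c["position"]),np.array(c["rotation"])
def px(n,u,v,d):
    c,f,p,R=cal(n); return p+R@(np.array([(u-c["cx"])/f,(v-c["cy"])/f,1])*d)
def pz(n,u,v,z):
    c,f,p,R=cal(n); r=R@np.array([(u-c["cx"])/f,(v-c["cy"])/f,1]); return p+r*(z-p[2])/r[2]
def proj(n,P):
    c,f,p,R=cal(n); q=R.T@(np.array(P)-p); return q[0]/q[2]*f+c["cx"],q[1]/q[2]*f+c["cy"]
def save(n,f):
    im,d=env.capture(n); cv2.imwrite(f"pics/{f}.png",im); np.save(f"pics/{f}.npy",d); return im,d
E
python3 - <<'E'
from h import *
a,_=save("top","top0"); b,_=save("scene","scene0")
for n in("top","scene"): print(env.get_calibration(n))
s=env.state();print(s)
E
```

```text
{'vertical_fov': 48.85289103572812, 'cx': 282.2379246738144, 'cy': 204.30161869075107, 'position': array([0.45998972, 0.00780978, 1.00363698]), 'rotation': array([-2.14576347,  2.16709404, -0.13880958])}
{'vertical_fov': 47.10209019323837, 'cx': 281.2530030208286, 'cy': 208.82735117452975, 'position': array([1.03092948, 0.24964061, 0.77895761]), 'rotation': array([-1.33719957, -2.34899758,  0.77361835])}
{'time': 0.1, 'joints': array([-1.32380093,  0.62926076,  0.03847025,  1.5182501 , -0.02699106,
        0.99633648, -0.01999754]), 'joint_velocities': array([-0.00062886, -0.00270385, -0.00103951, -0.00273839, -0.00106972,
       -0.00038551, -0.00044229]), 'tau': array([ 3.10697396e-03, -5.64520025e+01,  1.23048339e+00, -1.93971312e+01,
        1.13528103e-02,  5.43107992e-03,  2.66346603e-06]), 'position': array([0.1998318 , 0.61792795, 0.23048265]), 'orientation': array([-4.89321181e-01, -3.10301685e+00,  2.70257455e-03]), 'contact_force': array([-0.00833853, -0.61559718, -0.40779308]), 'torque': array([ 0.01935824, -0.04530287,  0.04260346]), 'grip_width': 0.08557735856485928}
```

View pics/top0.png

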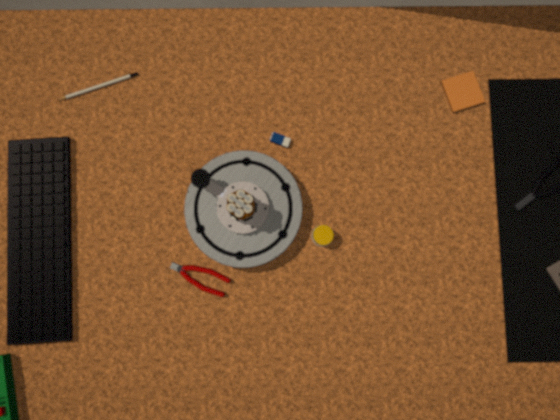

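View pics/scene0.png

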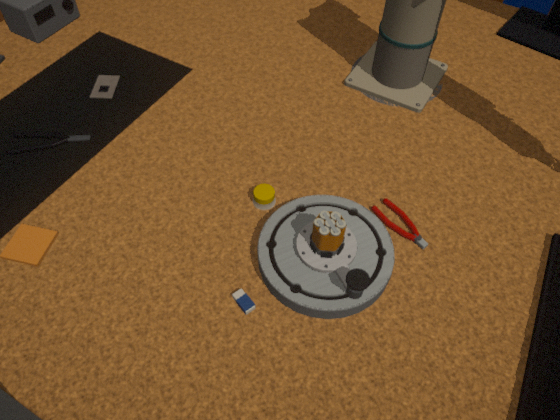

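The top picture shows the drum centred near (243,210), the plunger head at (200,178), the next hole clockwise at (246,161), the jar at (323,235), the eraser at (281,140) and the cutters at (203,280). The scene picture agrees.

```bash
sed -i 's/np.array(c\["rotation"\])/cv2.Rodrigues(np.array(c["rotation"]))[0]/' h.py
python3 - <<'E'
from h import *
im=cv2.imread("pics/top0.png"); d=np.load("pics/top0.npy")
sc=cv2.imread("pics/scene0.png"); ds=np.load("pics/scene0.npy")
def cloud(n,d):
    c,f,p,R=cal(n); v,u=np.mgrid[:420,:560]
    return p+np.stack([(u-c["cx"])/f*d,(v-c["cy"])/f*d,d],-1)@R.T
for n,dd,img in(("top",d,im),("scene",ds,sc)):
    P=cloud(n,dd); z=P[...,2]; ok=dd>0
    c0=pz("top",243,210,.036)[:2]
    near=ok&(np.hypot(P[...,0]-c0[0],P[...,1]-c0[1])<.16)
    dr=near&(abs(z-.036)<.006)
    pts=P[dr][:,:2].astype(np.float32); cc,r=cv2.minEnclosingCircle(pts); print(n,"drum",cc,r,np.median(z[dr]))
    pl=near&(z>.075)&(z<.095)&(img.max(-1)<60)
    q=P[pl]; print("plunger",len(q),q.mean(0),np.median(q,0),cv2.minEnclosingCircle(q[:,:2].astype(np.float32)))
    pk=near&(z>.105); print("pack",P[pk].mean(0),P[pk][:,2].max())
    print("desk z",np.median(z[ok]))
for k,(u,v,zz) in dict(center=(243,210,.036),h1=(246,161,.036),h2=(286,187,.036),h3=(283,234,.036),h4=(239.5,255,.036),h5=(200,229,.036),pl=(200.5,178,.086),jar=(323,235,.03),er=(281,140,.012),cut=(203,280,.013)).items():
    print(k,pz("top",u,v,zz).round(4))
a=cv2.resize(im[130:290,160:340],None,fx=4,fy=4,interpolation=2); cv2.imwrite("pics/c0.png",a[:600])
E
```

```text
top drum (0.5688380599021912, 0.07239408791065216) 0.1436081975698471 0.036157519445622066
plunger 272 [0.63125578 0.169032   0.08601224] [0.63201452 0.17007431 0.08605607] ((0.6102895736694336, 0.12432806938886642), 0.06993571668863297)
pack [0.57629042 0.0882154  0.11444507] 0.11985877642781828
desk z 0.0007978898949441149
scene drum (0.5694804191589355, 0.07287940382957458) 0.14428992569446564 0.037209649470870854
plunger 411 [0.63549102 0.17389478 0.08692444] [0.63607319 0.17428759 0.08712778] ((0.614820659160614, 0.12851369380950928), 0.06779491901397705)
pack [0.57978165 0.09188494 0.11472913] 0.12091414388003063
desk z 0.00190911366633284
center [0.5723 0.0885 0.036 ]
h1 [0.6776 0.0822 0.036 ]
h2 [ 0.6205 -0.0026  0.036 ]
h3 [0.5209 0.0048 0.036 ]
h4 [0.4781 0.0957 0.036 ]
h5 [0.5331 0.1785 0.036 ]
pl [0.6323 0.17   0.086 ]
jar [ 0.5184 -0.0794  0.03  ]
er [0.7294 0.007  0.012 ]
cut [0.4268 0.1749 0.013 ]
```

View pics/c0.png

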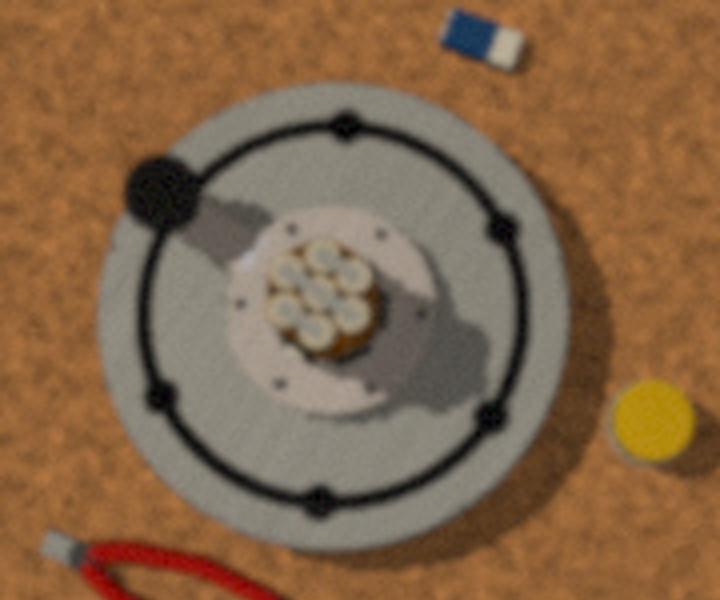

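The crop shows five free holes at crop pixels (346,126), (503,229), (490,417), (320,502) and (161,396), and the head at (163,192). Next I fit the hexagon to these.

Run:
```python
from h import *
from scipy.optimize import least_squares
H=[(346,126),(503,229),(490,417),(320,502),(161,396)]
A=np.array([pz("top",u/4+159.6,v/4+129.6,.036)[:2] for u,v in H])
m=lambda x:np.array([[x[0]+.1*np.cos(x[2]-k*np.pi/3),x[1]+.1*np.sin(x[2]-k*np.pi/3)] for k in range(1,6)])
r=least_squares(lambda x:(m(x)-A).ravel(),[.575,.088,1]); x=r.x
print(x,np.degrees(x[2]),r.fun.round(4)*1000)
for k in range(0,2): print("P",k,x[:2]+.1*np.array([np.cos(x[2]-k*np.pi/3),np.sin(x[2]-k*np.pi/3)]))
print("head",pz("top",163/4+159.6,192/4+129.6,.086))
R=cv2.Rodrigues(np.array(env.state()["orientation"]))[0]; print(R.round(3))
for k in range(0,7):
    t=x[2]-k*np.pi/18;print(k*10,(x[:2]+.1*np.array([np.cos(t),np.sin(t)])).round(4))
```

```text
[0.57748358 0.08890129 0.97521816] 55.87588467480344 [-0.1 -0.3  0.3  0.2  0.1 -0.5 -0.2  0.6 -0.1  0. ]
P 0 [0.63358232 0.17168372]
P 1 [0.67722464 0.08170957]
head [0.63307566 0.17032046 0.086     ]
[[-0.951  0.308 -0.   ]
 [ 0.308  0.951 -0.002]
 [-0.    -0.002 -1.   ]]
0 [0.6336 0.1717]
10 [0.6471 0.1607]
20 [0.6585 0.1475]
30 [0.6675 0.1325]
40 [0.6737 0.1163]
50 [0.677  0.0991]
60 [0.6772 0.0817]
```

Call:
{"fn": "step_arm", "kwargs": {"commands": "3.6 -3.7 0 0;3.6 -3.7 0 0;3.6 -3.7 0 0;3.6 -3.7 0 0;3.6 -3.7 0 0;3.6 -3.7 0 0;3.6 -3.7 0 0;3.6 -3.7 0 0", "gripper": 255}}

```text
time: 0.9
position: [0.4708, 0.3311, 0.2269]
orientation: [-0.458, -3.1, 0.004]
contact_force: [1.1, 0.1, 0.5]
grip_width: -0.0001
```

Call:
{"fn": "step_arm", "kwargs": {"commands": "3.5 -3.5 -1 0;3.5 -3.5 -2 0;3.5 -3.5 -2 0;3.5 -3.5 -2 0;1.5 -1 -1 0;0 0 0 0"}}

```text
time: 1.5
position: [0.6229, 0.1774, 0.149]
orientation: [-0.477, -3.099, 0.01]
contact_force: [-0.9, 0.7, 1.0]
grip_width: 0.0003
```

Run:
```python
from h import *
s=env.state(); print(s["position"],s["orientation"],s["contact_force"],s["joints"])
a,_=save("top","top1"); b,_=save("scene","scene1")
A=cv2.resize(a[120:270,150:320],(400,353)); B=cv2.resize(b[140:340,240:440],(400,400))
B=cv2.copyMakeBorder(B,0,0,0,0,0); A=cv2.copyMakeBorder(A,0,47,0,0,0); cv2.imwrite("pics/c1.png",np.hstack([A,B]))
```

```text
[0.62285613 0.17736138 0.14898765] [-0.47744473 -3.09910854  0.00977256] [-0.89409904  0.70676095  1.0328951 ] [-0.34193129  0.71907848  0.03344817  1.59467776 -0.02579436  0.83636921
  0.96577703]
```

View pics/c1.png

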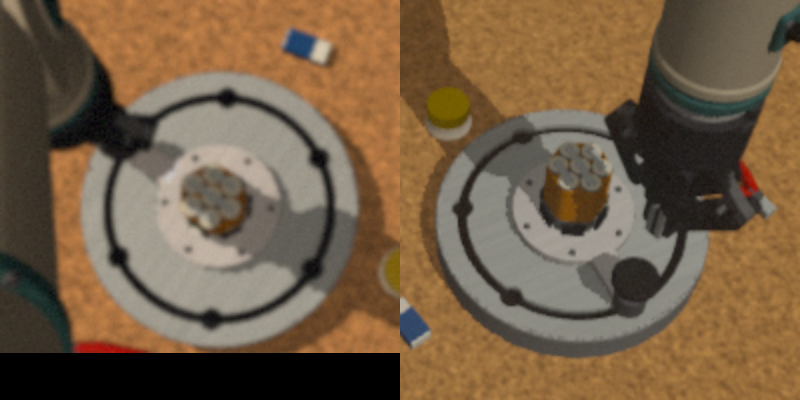

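The crop shows the closed fingertips above the head, near scene pixel (367,255), and the head at (357,276). I check these against their projections.

Run:
```python
from h import *
print(proj("scene",env.state()["position"]),proj("scene",[.6336,.1717,.086]),proj("top",env.state()["position"]))
print(env.state()["position"])
B=cv2.imread("pics/scene1.png")[200:310,300:420]; cv2.imwrite("pics/c2.png",cv2.resize(B,None,fx=5,fy=5,interpolation=2))
```

```text
(np.float64(370.98379836513163), np.float64(254.05798416479882)) (np.float64(356.45651572736017), np.float64(278.1077075435912)) (np.float64(188.87372402788878), np.float64(177.56747982749167))
[0.62119615 0.18041163 0.15042407]
```

View pics/c2.png

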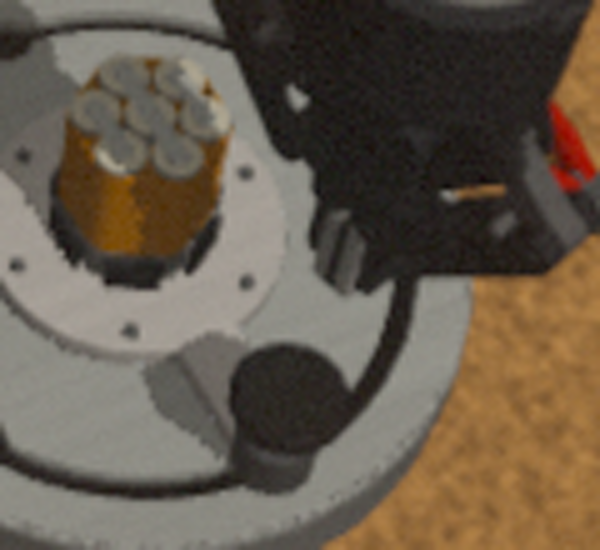

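Call:
{"fn": "step_arm", "kwargs": {"commands": "1.2 -0.9 -2 0;0.2 -0.2 -2 0;0 0 -1 0;0 0 0 0"}}

```text
time: 2.0
position: [0.6319, 0.1803, 0.1031]
orientation: [-0.453, -3.103, -0.005]
contact_force: [0.1, 0.1, -0.5]
grip_width: -0.0002
```

Call:
{"fn": "step_arm", "kwargs": {"commands": "0.1 -0.9 0 0;0 0 0 0;0 0 0 0"}}

```text
time: 2.3
position: [0.6326, 0.1743, 0.1059]
orientation: [-0.446, -3.106, -0.009]
contact_force: [-0.3, 1.3, -0.9]
grip_width: 0.0001
```

Call:
{"fn": "step_arm", "kwargs": {"commands": "0.1 -0.4 -1.0 0;0 0 -0.5 0;0 0 0 0;0 0 0 0"}}

```text
time: 2.7
position: [0.6343, 0.1697, 0.0908]
orientation: [-0.448, -3.108, -0.01]
contact_force: [0.5, 0.1, 0.2]
grip_width: -0.0001
```

Call:
{"fn": "step_arm", "kwargs": {"commands": "0 0.1 -0.5 0;0 0 -0.5 0;0 0 -0.4 0;0 0 -0.3 0"}}

```text
time: 3.1
position: [0.635, 0.1707, 0.0743]
orientation: [-0.448, -3.109, -0.011]
contact_force: [-2.4, -2.5, 7.3]
grip_width: -0.0002
```

Call:
{"fn": "step_arm", "kwargs": {"commands": "0 0 -0.3 0;0 0 -0.3 0"}}

```text
time: 3.3
position: [0.6379, 0.1689, 0.0739]
orientation: [0.45, 3.104, 0.01]
contact_force: [-4.7, -3.8, 24.5]
grip_width: 0.0001
```

Call:
{"fn": "step_arm", "kwargs": {"commands": "0.8 -0.6 -0.15 -6;0.7 -0.7 -0.15 -6;0.7 -0.7 -0.15 -6;0.6 -0.8 -0.15 -6"}}

```text
time: 3.7
position: [0.6646, 0.1381, 0.074]
orientation: [1.107, 2.936, 0.004]
contact_force: [-5.5, -2.5, 14.1]
grip_width: 0.0001
```

```bash
cat > m.py <<'E'
from h import *
s=env.state(); p=s["position"]; d=p[:2]-[.5775,.0889]
print(p.round(4),s["contact_force"].round(1),"r",np.hypot(*d).round(4),"ang",(55.9-np.degrees(np.arctan2(d[1],d[0]))).round(1))
E
python3 m.py
```

```text
[0.6646 0.1381 0.074 ] [-5.5 -2.5 14.1] r 0.1001 ang 26.4
```

Call:
{"fn": "step_arm", "kwargs": {"commands": "0.4 -0.9 -0.2 -6;0.3 -0.9 -0.2 -6;0.2 -1.0 -0.2 -6"}}

```text
time: 4.0
position: [0.675, 0.1086, 0.074]
orientation: [1.569, 2.714, 0.005]
contact_force: [-5.0, -0.4, 14.3]
grip_width: -0.0003
```

```bash
python3 m.py
python3 - <<'E'
from h import *
a,_=save("top","top3"); b,_=save("scene","scene3")
A=cv2.resize(a[120:270,150:320],(400,353)); B=cv2.resize(b[140:340,240:440],(400,400))
A=cv2.copyMakeBorder(A,0,47,0,0,0); cv2.imwrite("pics/c3.png",np.hstack([A,B]))
E
```

```text
[0.675  0.1086 0.074 ] [-5.  -0.4 14.3] r 0.0995 ang 44.5
```

View pics/c3.png

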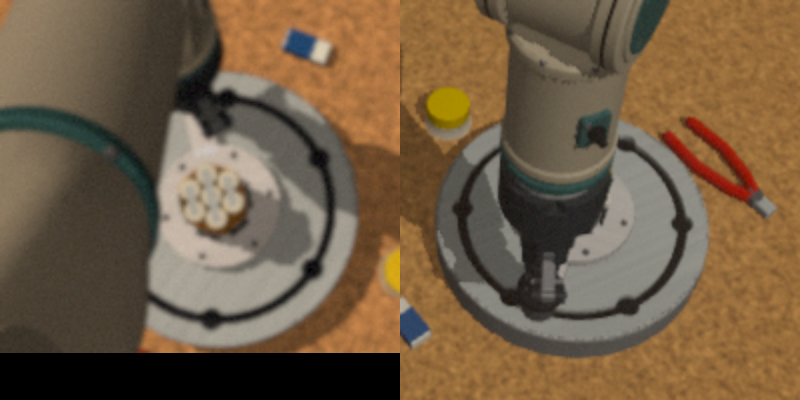

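The head has travelled with the fingertip: it sits at scene crop (540,291), just short of the next hole at (512,298).

```bash
python3 m.py
python3 - <<'E'
from h import *
B=cv2.imread("pics/scene3.png")[250:310,280:340]; cv2.imwrite("pics/c4.png",cv2.resize(B,None,fx=9,fy=9,interpolation=2))
print(pz("scene",310,285.5,.074))
for a in (40,44,48,52): 
    t=np.radians(55.9-a); print(a,proj("scene",[.5775+.1*np.cos(t),.0889+.1*np.sin(t),.074]))
E
```

```text
[0.6755 0.1062 0.074 ] [-4.6 -1.3 14.9] r 0.0995 ang 45.9
[0.67836396 0.11067845 0.074     ]
40 (np.float64(314.37249299980823), np.float64(284.87684456858847))
44 (np.float64(310.2499863737734), np.float64(283.76711023466373))
48 (np.float64(306.22411918498454), np.float64(282.41088586052797))
52 (np.float64(302.31814931106493), np.float64(280.8174648529125))
```

View pics/c4.png

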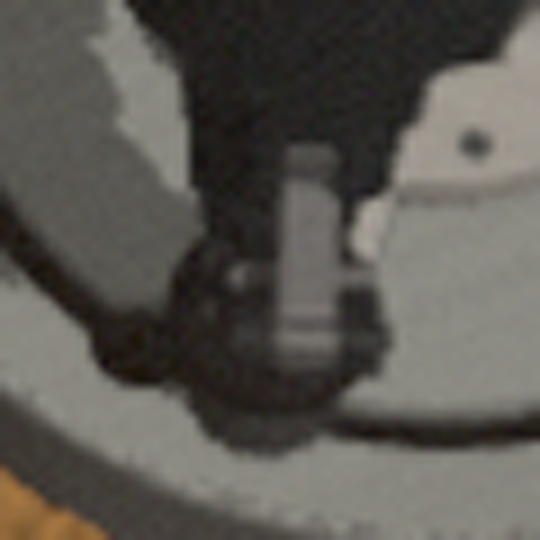

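Call:
{"fn": "step_arm", "kwargs": {"commands": "0.1 -0.9 -0.2 -6;0 -0.9 -0.2 -6;-0.1 -0.5 -0.2 -3;0 0 -0.2 0"}}

```text
time: 4.5
position: [0.6768, 0.084, 0.074]
orientation: [1.921, 2.474, 0.009]
contact_force: [-5.9, -0.6, 15.0]
grip_width: -0.0001
```

```bash
python3 m.py
python3 - <<'E'
from h import *
b,_=save("scene","scene4")
B=b[240:310,260:340]; cv2.imwrite("pics/c5.png",cv2.resize(B,None,fx=8,fy=8,interpolation=2))
for a in (56,58,60,62): 
    t=np.radians(55.9-a); print(a,proj("scene",[.5775+.1*np.cos(t),.0889+.1*np.sin(t),.074]))
E
```

```text
[0.6768 0.084  0.074 ] [-5.9 -0.6 15. ] r 0.0994 ang 58.8
56 (np.float64(298.55425510947686), np.float64(278.99768057599294))
58 (np.float64(296.73217859362427), np.float64(278.0066778765585))
60 (np.float64(294.9533609742579), np.float64(276.9637798650295))
62 (np.float64(293.2201966588709), np.float64(275.87071531989733))
```

View pics/c5.png

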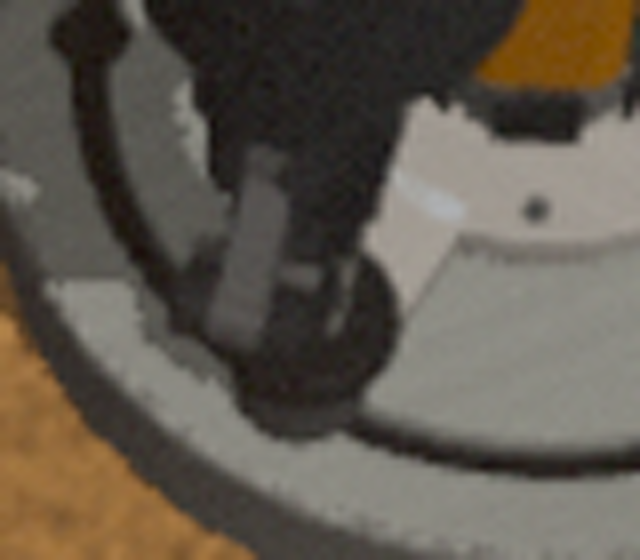

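The head now spans crop x 188–398, centred near scene pixel (296.5,278), so the platter is at about 58–60°. I'll nudge it about 1° more and let the plunger rise.

Call:
{"fn": "step_arm", "kwargs": {"commands": "0 -0.2 -0.1 -1;0 0 0.2 0;0 0 0.3 0;0 0 0.3 0"}}

```text
time: 4.95
position: [0.6767, 0.0829, 0.0834]
orientation: [1.942, 2.458, 0.011]
contact_force: [-0.2, -1.3, 2.7]
grip_width: -0.0001
```

```bash
python3 m.py
```

```text
[0.6767 0.0829 0.0834] [-0.2 -1.3  2.7] r 0.0993 ang 59.4
```

At 83 mm there is still an upward push of about 3 N, so the plunger is rising into the hole. I take the hand away.

Call:
{"fn": "step_arm", "kwargs": {"commands": "0 0 0.5 0;0 0 1 0;0 0 3 0;0 0 4 0;0 0 4 0;0 0 3 0;3 -1 2 0;4 -2 0 0"}}

```text
time: 5.75
position: [0.7418, 0.0595, 0.2669]
orientation: [1.937, 2.472, 0.011]
contact_force: [1.1, 0.6, 0.4]
grip_width: -0.0002
```

Call:
{"fn": "step_arm", "kwargs": {"commands": "0 -5 0 0;0 -5 0 0;0 -5 0 0;0 -5 0 0;0 -5 0 0;0 0 0 0;0 0 0 0"}}

```text
time: 6.45
position: [0.7438, -0.1985, 0.2662]
orientation: [1.932, 2.471, 0.012]
contact_force: [-0.1, 1.4, -0.2]
grip_width: -0.0001
```

```bash
python3 m.py
python3 - <<'E'
from h import *
a,_=save("top","top5"); b,d=save("scene","scene5")
A=cv2.resize(a[120:270,150:320],(400,353)); B=cv2.resize(b[180:340,230:430],(400,320))
A=cv2.copyMakeBorder(A,0,47,0,0,0);B=cv2.copyMakeBorder(B,0,80,0,0,0); cv2.imwrite("pics/c6.png",np.hstack([A,B]))
c,f,p,R=cal("scene"); v,u=np.mgrid[:420,:560]
P=p+np.stack([(u-c["cx"])/f*d,(v-c["cy"])/f*d,d],-1)@R.T
m=(np.hypot(P[...,0]-.677,P[...,1]-.082)<.03)&(P[...,2]>.068)&(P[...,2]<.1)
q=P[m]; top=q[q[:,2]>.08]; print(len(q),len(top),np.median(q,0),cv2.minEnclosingCircle(top[:,:2].astype(np.float32)) if len(top) else 0)
E
```

```text
[ 0.7438 -0.1985  0.2662] [-0.1  1.4 -0.2] r 0.332 ang 115.8
432 431 [0.67829197 0.08662778 0.08705576] ((0.676803708076477, 0.08548647910356522), 0.02037833444774151)
```

View pics/c6.png

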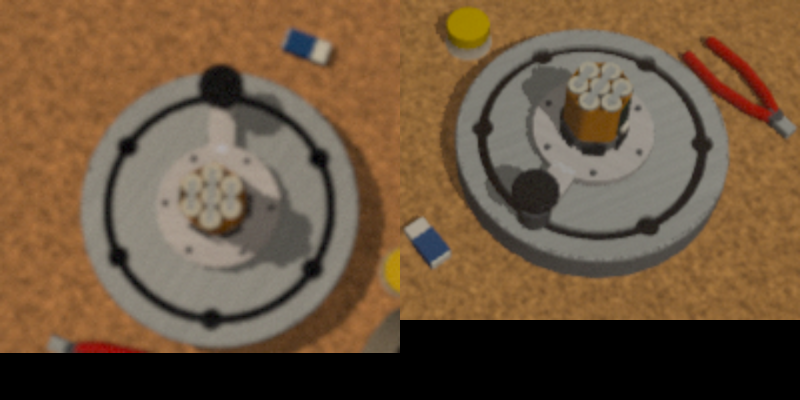

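The last picture shows the head on the next hole clockwise. Its top reads 87.1 mm, the same as the reading before the move, so the plunger is fully out. The pack stands in its nest, and the jar, eraser and cutters lie where they were.

```bash
python3 -c "
from h import *
print(env.hand_in())"
```

```text
the job is handed in; nothing more can be done
None
```

I pressed the plunger in to its stop with the shut fingertips and carried the table round about 60° clockwise. I then let the plunger spring out into the next hole, took the hand well clear and handed the job in at about 6.6 s.

**Plunger out and locked:** the head's top read 87.1 mm in the scene camera, the same as before the move. It would read about 78 mm if it were still under the plate. As I lifted, the plunger followed the finger up, still pushing with about 3 N at 83 mm. I did not test the lock by pushing on the table.

**Angle:** the head measured about 59° ± 1.5°, which agrees with the hole at 60°. The scene camera was off by about 2.5 mm, so the angle is not exact.

**Forces and the rest:** the highest downward push read was about 25 N, on the plunger only. By eye in the last pictures, the pack stood in its nest, and the jar, eraser and cutters had not moved. The robot was touching nothing.

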